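# Unclip the snap-tab cover of the power unit

### The arm

A 6-joint arm with a two-finger parallel gripper is mounted at the origin on a cart in front of the work surface, level with it; the furniture and walls round the work are solid. World frame = base frame: x ahead of the robot, y to its left, z up, the work surface at z = 0. Lengths are in m, angles in rad, forces in N, time in s.
With the tool pointing down it reaches from about 0.275 to 0.85 m from the base axis. Payload 5.2 kg.
Tool frame: the origin (TCP) lies at the very end of the fingers, on their centre line; the grasp point (between the pads) lies 19 mm behind it (robot.hold_point_z is the distance from the TCP to the grasp point, in m); z points along the fingers, y is the line along which they close (so a half turn about z gives the same grasp; the last joint's range is limited). The gripper opens to 85 mm and grips with 20 to 120 N. Pads are 22 mm wide; open, the fingers measure 114 mm over their backs; the gripper's body (76 mm by 85 mm) begins 54 mm behind the grasp point. The pads swing forward as they close: fully open they stand 13 mm farther back than shut.
Start: joints at [-1.508, 0.259, 1.535, -0, 1.348, -0.203], TCP at [0.144, -0.531, 0.231] pointing down, gripper open.
Joint ranges: [-3.14, 3.14], [-0.91, 2.08], [0.19, 2.58], [-1.22, 4.36], [0.22, 2.71], [-3.12, 3.12]. Speed limits (rad/s): [2.57, 2.57, 3.14, 3.14, 3.14, 3.14].

### API

Orientations are given as a unit quaternion [w, x, y, z].
In Python, from cell import robot gives the robot as it stands.
- The arm moves only by the tool servo_tool, never from a script. Its argument "steps" is a list of rows, each a list of 4 numbers: the shift along the tool's x, y, z in m, then the turn about the tool's z in degrees. A call has 1 to 12 rows; each row is the pose to reach, as a shift and turn from the pose commanded when the call began, along the tool's axes at that moment; what a row does not reach only later rows make up. A row lasts 1/10 s, in which the tool goes at most 50 mm and 8.59 degrees, less where a joint would pass 70% of its speed; a pose out of reach is approached as far as the arm can. A call with a gripper value outside its range is refused whole. "grip" is the closure, from 0 (fully open) to 1 (shut), set as the call begins (left out, the last holds). The fingers move at their own pace and stop on an object; "squeeze" is the grip in N (left out, the last holds). Time passes only in rows, so rows that repeat a pose let the fingers close. It gives the time, the measured TCP pose, the force, the opening and the grip force at its end, in the units of the state.
- robot.get_state(): the state, without advancing time (a new reading comes with each control period).
- robot.snapshot(name): name is "scene" or "top"; returns the picture (420x560x3 uint8, red, green, blue); there is no depth.
- robot.get_calibration(name): a dict with "fov_y" (degrees; the focal length in pixels is half the picture's height over the tangent of half this angle, whatever the lens; pixels are square), "cx", "cy" (the principal point, pixels), "xyz" and "attitude" of the camera in the world. Camera axes: x right, y up, looking along -z (the intrinsics and any distortion apply to the point x, -y, -z); pixel columns grow to the right and rows downward; lengths in m; the calibration is good to about 2 mm. A picture is of the moment at which its call begins. get_calibration takes no time and is no camera call.
- robot.hand_in(): hands the job in; it is judged then, once.
Trained networks look in the newest picture that a camera, given by its name, has taken for a name from the list of things; names that differ only in an ending like _2 or _b are one class to them, and where a whole thing is asked for, a point or a joint stands for the part that bears it (a point fixed in the world has none). Each returns a list of dicts, best first, with "conf" (0 to 1); they miss things now and then, are a little off and sometimes report something else, mostly with a low value. They report only what shows in the picture. A call takes as long as a camera call.
- robot.search_frame(camera, label): "xyz" ([x, y, z] in m, in world coordinates, good to about 4 mm: the middle of the surface that is visible of it).
- robot.mark_of(camera, label): "xyz" ([x, y, z] in m, in world coordinates, good to about 4 mm: a listed point, or the origin of a listed thing).
The state is a dict: "clock": time; "q": joint angles; "qvel": joint speeds; "joint_efforts": joint torques, N m; "eef_pos": TCP position; "tool_rot": TCP orientation; "wrist_force": force on the tool from outside, world axes, zero at the start; "ft_torque": the same for the moment, N m; "finger_gap": finger opening in m; "grip_force": force on a finger pad.
Only numpy, scipy, OpenCV 4.12 (cv2) and the standard library are available. Lean on these libraries where they do the work, as an engineer would, in place of code of your own. Each camera call takes 0.05 s, during which the arm holds its last target. There are 200 camera calls.

### The job

Take the cover off the grey power unit: pinch its springy tab towards the fixed grip opposite, feel for the point where the hidden catch lets go while drawing lightly upward, and lift the cover straight out. Never squeeze hard, never force the tab past that point and never tug while it is caught. Then set the cover down gently, upright, in the middle of the metal parts tray, let go, and leave the other things where they are.

Things in the scene. Friction and masses are not known exactly. Their poses are not given: they have to be found in the camera images.
- unit: grey power unit, fixed to the table, 116 (x) x 150 (y) x 46 mm high, with an open well in its top that the cover plugs. Origin on the table straight under the seated cover's origin; the unit spans x -64..52, y -95..55, z 0..46 mm. A switch, lamp and vent lie flat on its top at y about -72 mm. Inside the well, hidden by the cover, a steel catch holds the tab's foot.
- cover: loose grey plastic cover, 60 to 130 g, in the unit's well. Origin at the underside of its flange (46 mm above the table when seated; axes parallel to the unit's). Flange x -46..33, y -34..34, z 0..3 mm. Two grips stand on it up to z = 31 mm, 25 mm wide in y, 5 mm thick: the springy tab on the -x side and the fixed grip on the +x side. Nothing stands outside them.
- cover_grip (a point): point of the cover midway between the tab's outer face (x = -25 mm at rest) and the fixed grip's (x = +25 mm, 50 mm over both), 19 mm above the flange's underside: pinch here from above, fingers closing along the cover's x axis. More than 30 N from the fingers (both added) counts as a hard squeeze
- cover_mid (a point): centre of the lower edge of the cover's hollow plug (x -6.5, y 0, z -34 mm in the cover's frame), on which it stands when set down. Plug x -39..26, y -27..27 mm, 34 mm deep, 1 mm play all round in the well, so it can only come straight up; drawn up while caught, it gives 1 mm at the tab and up to 4 mm at the fixed grip, tipping in its play
- tab (a joint): travel of the springy tab along the cover's +x, towards the fixed grip, in m: 0 at rest, at most 0.012. It takes 4 N to start it and 0.5 N more per mm. It comes free of the hidden catch at a travel between about 2 and 9 mm, different every time (1 mm more or less as the cover shifts in its play); 2 mm beyond that point it meets a rigid stop rib, and squeezing on loads cover and unit
- tab_foot (a point): the tab's foot, hidden in the well: outward hook at the lower end of the tab (x -27.5, y 0, z -30 mm in the cover's frame at rest), caught under the catch's ledge. Keep the tab in its 2 mm window until the cover has risen 12 mm; above that the catch is clear. More than 24 N between cover and unit counts as forcing it
- tray: open aluminium parts tray, fixed, 160 (x) x 150 (y) mm, on 5 mm feet, rim 25 mm above the table, walls and floor 3 mm, origin on the table under its centre
- tray_in (a point): centre of the tray's inner floor, 8 mm above the table
- tape_roll: bystander: roll of masking tape, 92 mm across, 19 mm high, origin at the centre of its underside
- thread_spool: bystander: thread spool, 31 mm across, 40 mm high, origin at the centre of its underside
- brush_3: bystander: light wooden paint brush lying on the table, 170 mm long, 9 mm thick
- loupe: bystander: black eyepiece loupe, 45 mm across, 18 mm high, origin at the centre of its underside
- pigment_jar_a: bystander: small pigment jar, 48 mm across, 44 mm high, origin at the centre of its underside
- sanding_block: bystander: wooden sanding block, 46 x 76 x 26 mm, origin at the centre of its underside
- clip_peg: bystander: wooden clip peg, 10 x 72 x 14 mm, origin at the centre of its underside

How it is judged:
On the way:
1. the cover is drawn straight up out of the well, clear of the unit (z of cover in the frame of unit above 0.085 m and angle between cover's own z axis and vertical below 0.3 rad), for 0.1 s.
At the end, for the whole second after the job is handed in: the cover stands upright (within 0.1 rad) on the tray's floor (its lower edge within 4 mm of it), its plug's centre within 30 mm of the tray's centre, released and at rest (horizontal distance between cover_mid and tray_in below 0.03 m and z of cover_mid in the frame of tray_in below 0.004 m and angle between cover's own z axis and vertical below 0.1 rad and linear speed of cover below 0.02 m/s); the robot touches nothing.
It fails at once if the cover is tugged or pressed against the unit with more than 24 N (contact force between cover and unit above 24 N).
It fails at once if the fingers squeeze the cover with more than 30 N (both fingers added) (contact force between the fingers and cover above 30 N).
It fails at once if the cover is dropped into or rammed on the tray (more than 25 N) (contact force between cover and tray above 25 N).
It fails at once if a bystander is moved more than 30 mm (distance of any of tape_roll, thread_spool, brush_3, loupe, pigment_jar_a, sanding_block, clip_peg from where it was at the start of the episode above 0.03 m).
It also fails if it takes over 72 s, if anything falls off the work surface, if the arm or the gripper's body presses on something with over 40 N, if the wrist force passes 120 N, or if a joint passes its speed limit or range.

## Working session

There is one attempt and no reset: what is moved stays moved. The work goes in short steps, Python scripts to look and compute and a tool call to move; the robot and the scene stay as the last step left them, time stands still between calls to the robot, and variables do not carry over. Pictures are saved under pics/ and viewed, at most 10 in all, crops included, and the job is handed in when it is done.

Besides the shell and the picture viewer there is one more tool, called after "Emit:" by a JSON object that holds its "api" and its "payload". servo_tool: Moves the arm, as the interface text tells. Its arguments: {"type":"object","properties":{"steps":{"type":"array","items":{"type":"array","items":{"type":"number"}}},"grip":{"type":"number"},"squeeze":{"type":"number"}},"required":["steps"]}

```bash
mkdir -p pics; ls
python3 - <<'E'
from cell import robot
import cv2,numpy as np
s=robot.get_state(); print(s)
for c in("scene","top"):
    im=robot.snapshot(c); cv2.imwrite(f"pics/{c}0.png",im[:,:,::-1])
    print(c,robot.get_calibration(c))
    for l in("unit","cover","tray"):
        print(l,"mark",robot.mark_of(c,l)[:2],"search",robot.search_frame(c,l)[:1])
    for l in("cover_grip","tray_in"):
        print(l,"mark",robot.mark_of(c,l)[:2])
E
```

```text
pics
{'clock': 0.0, 'q': array([-1.50778455e+00,  2.59359671e-01,  1.53612891e+00,  6.43801352e-06,
        1.34795332e+00, -2.02784162e-01]), 'qvel': array([ 1.94131010e-04, -1.04093939e-03,  8.74476724e-05,  2.03844065e-03,
        3.38559076e-05, -1.30160581e-03]), 'joint_efforts': array([ 1.53044903e-04, -4.46032977e+01, -2.90572089e+01, -3.06377387e-04,
        1.18549124e-02, -3.22416918e-05]), 'eef_pos': array([ 0.14447152, -0.53013393,  0.23044731]), 'tool_rot': array([-9.22145571e-04,  9.91181726e-01,  1.32506345e-01,  6.76967995e-05]), 'wrist_force': array([-0.01246084,  0.35452057,  0.2731993 ]), 'ft_torque': array([-0.03360307,  0.00540698, -0.04526195]), 'grip_force': 0.0, 'finger_gap': 0.08554808258061006}
scene {'fov_y': 49.887739174164025, 'cx': 275.3534103858321, 'cy': 210.57353146533285, 'xyz': array([0.19598689, 0.62598541, 0.61667403]), 'attitude': array([-0.20986868, -0.10222638,  0.46447277,  0.85426574])}
unit mark [{'xyz': [0.546, -0.2402, -0.0049], 'conf': 0.88}, {'xyz': [0.4396, -0.0484, 0.0058], 'conf': 0.41}] search [{'xyz': [0.5233, -0.2022, 0.0412], 'con
[... 428 characters left out ...]
op {'fov_y': 53.660695325225376, 'cx': 281.9982836211252, 'cy': 202.96965398375352, 'xyz': array([ 0.50129457, -0.13539099,  0.99615046]), 'attitude': array([-0.70139305, -0.02916868,  0.01502245,  0.71201917])}
unit mark [{'xyz': [0.5422, -0.2391, -0.0033], 'conf': 0.72}] search [{'xyz': [0.5366, -0.2836, 0.0424], 'conf': 0.59}]
cover mark [{'xyz': [0.5405, -0.2402, 0.0436], 'conf': 0.97}] search []
tray mark [{'xyz': [0.5258, 0.1658, -0.0005], 'conf': 0.69}, {'xyz': [0.5626, -0.4275, 0.0023], 'conf': 0.38}] search [{'xyz': [0.5241, 0.1697, 0.008], 'conf': 0.71}]
cover_grip mark [{'xyz': [0.5409, -0.2431, 0.0643], 'conf': 0.72}]
tray_in mark [{'xyz': [0.5261, 0.1649, 0.0078], 'conf': 0.64}]
```

View pics/top0.png

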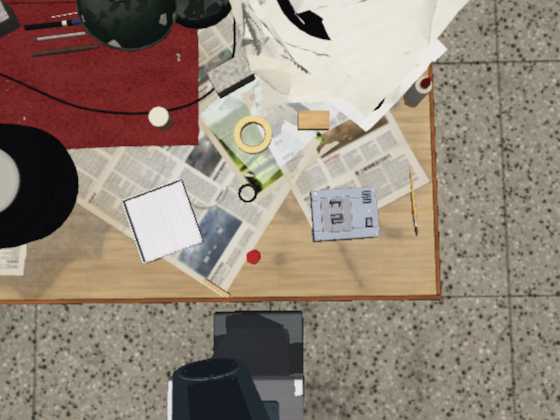

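View pics/scene0.png

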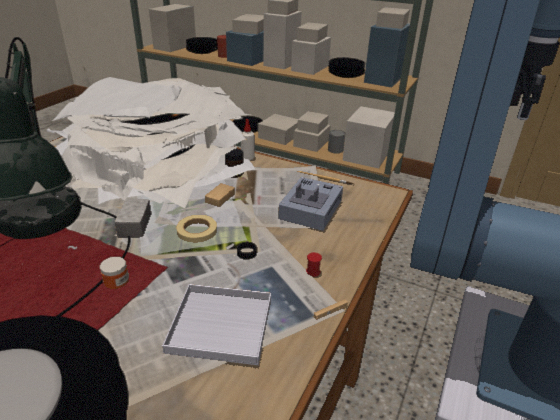

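Top view: the unit is near (345,213) with its switch on the right (−y), so its yaw is about 0. The tray is near (162,222) and turned about 18°. The path between them is clear. Next I'll overlay the unit model to get an accurate yaw and position.

```bash
cat > h.py <<'E'
from cell import robot
import cv2,numpy as np
from scipy.spatial.transform import Rotation as R
def cam(c):
    k=robot.get_calibration(c);q=k["attitude"];M=R.from_quat([*q[1:],q[0]]).as_matrix()@np.diag([1,-1,-1])
    f=210/np.tan(np.radians(k["fov_y"]/2));return M,k["xyz"],np.array([[f,0,k["cx"]],[0,f,k["cy"]],[0,0,1]]),k
def proj(c,P):
    M,t,K,_=cam(c);p=(np.asarray(P)-t)@M@K.T;return p[...,:2]/p[...,2:]
def back(c,uv,z):
    M,t,K,_=cam(c);d=np.c_[np.atleast_2d(uv),np.ones(len(np.atleast_2d(uv)))]@np.linalg.inv(K).T@M.T
    return t+d*((z-t[2])/d[:,2])[:,None]
E
python3 - <<'E'
from h import *
for k in cam("top")[3],: print(list(k))
def rect(x0,x1,y0,y1,z): return np.array([[x0,y0,z],[x1,y0,z],[x1,y1,z],[x0,y1,z]])
out=[]
O=np.array([.542,-.239,0])
for c in("scene","top"):
    im=cv2.imread(f"pics/{c}0.png");S=6
    u,v=proj(c,O+[-.006,-.02,.05]).astype(int);u0,v0=u-45,v-45
    w=cv2.resize(im[v0:v0+90,u0:u0+90],None,fx=S,fy=S,interpolation=cv2.INTER_CUBIC)[:, :]
    w=w[:, :540]
    for yaw,col in((0,(0,0,255)),(-3,(0,255,0))):
        Rz=R.from_euler('z',yaw,degrees=True).as_matrix()
        for r in(rect(-.064,.052,-.095,.055,.046),rect(-.046,.033,-.034,.034,.049),rect(-.025,-.02,-.0125,.0125,.077),rect(.02,.025,-.0125,.0125,.077)):
            p=((proj(c,r@Rz.T+O)-[u0,v0]+.5)*S).astype(np.int32)
            cv2.polylines(w,[p],True,col,1)
    out.append(cv2.resize(w,(400,400)))
cv2.imwrite("pics/ov.png",np.hstack(out))
E
```

```text
['fov_y', 'cx', 'cy', 'xyz', 'attitude']
```

View pics/ov.png

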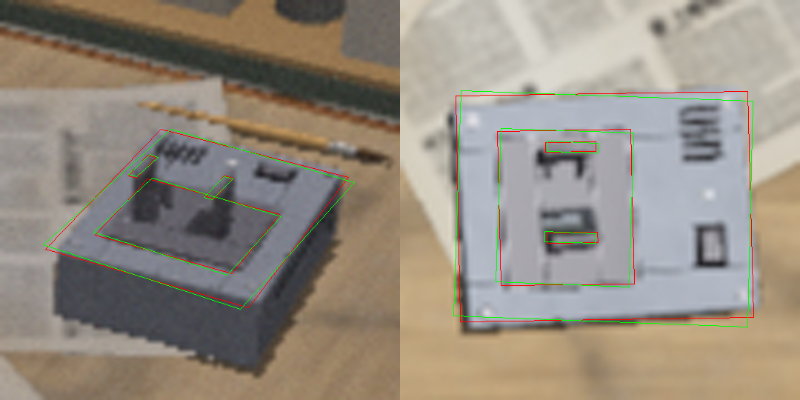

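Run:
```python
from h import *
im=cv2.imread("pics/top0.png")[178:250,300:390]
cv2.imwrite("pics/crop.png",cv2.resize(im,(720,576),interpolation=cv2.INTER_CUBIC))
```

```text
(no output)
```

View pics/crop.png

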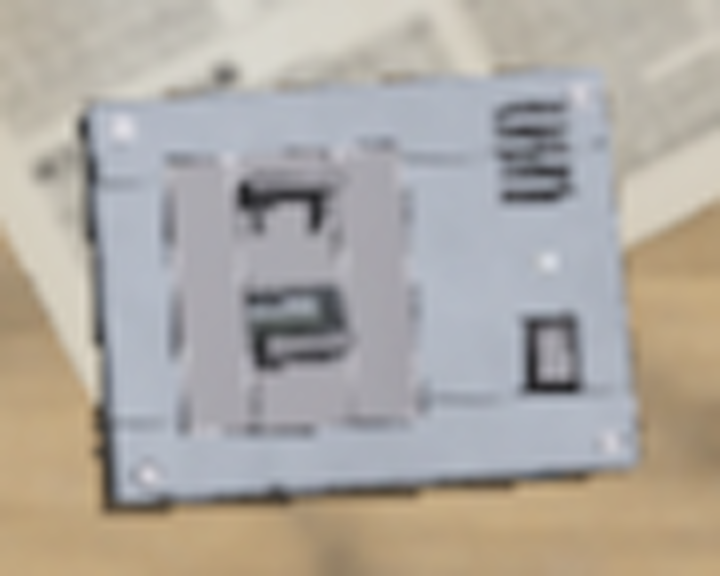

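The crop shows the unit's top corners at about (92,103), (602,70), (635,465), (112,500), and the flange corners at (168,160), (398,150), (418,420), (182,432). I'll fit the pose to these.

Run:
```python
from h import *
def fit(px,mod,z):
    uv=np.array(px)/8+[300,178]-.5+1/16
    W=back("top",uv,z)[:,:2];m=np.array(mod)
    wc,mc=W-W.mean(0),m-m.mean(0)
    a=np.arctan2((mc[:,0]*wc[:,1]-mc[:,1]*wc[:,0]).sum(),(mc*wc).sum());Rm=np.array([[np.cos(a),-np.sin(a)],[np.sin(a),np.cos(a)]])
    o=W.mean(0)-Rm@m.mean(0)
    print("o",o,"yaw",np.degrees(a),"scale",np.sqrt((wc**2).sum()/(mc**2).sum()),"res mm",np.round((W-o-m@Rm.T)*1e3,1).tolist())
fit([(92,103),(602,70),(635,465),(112,500)],[(.052,.055),(.052,-.095),(-.064,-.095),(-.064,.055)],.046)
fit([(168,160),(398,150),(418,420),(182,432)],[(.033,.034),(.033,-.034),(-.046,-.034),(-.046,.034)],.049)
M=[]
for i in range(6):
    for c in("scene","top"):
        robot.snapshot(c)
        for l in("cover","cover_grip","unit"):
            r=robot.mark_of(c,l)
            if r: M.append((l,c,*r[0]["xyz"]))
for l in("cover","cover_grip","unit"):
    for c in("scene","top"):
        a=np.array([m[2:] for m in M if m[0]==l and m[1]==c]);print(l,c,len(a),np.median(a,0),a.std(0))
```

```text
o [ 0.54069273 -0.23901048] yaw 2.7383823877470186 scale 0.9801493922281984 res mm [[-1.3, -2.3], [-1.4, 1.6], [1.7, 1.0], [1.0, -0.3]]
o [ 0.54052106 -0.23917775] yaw 2.1010459277478177 scale 0.9762827954716597 res mm [[-0.5, -1.1], [-1.2, 1.3], [0.9, 0.4], [0.9, -0.6]]
cover scene 6 [ 0.5454  -0.23905  0.04495] [0.0013499  0.00132372 0.00146449]
cover top 6 [ 0.54075 -0.23735  0.04525] [0.0011644  0.00140238 0.00175823]
cover_grip scene 6 [ 0.53905 -0.2388   0.06595] [0.00179784 0.00071589 0.00170041]
cover_grip top 6 [ 0.54035 -0.2431   0.0651 ] [0.00102916 0.00113676 0.00099958]
unit scene 6 [ 0.5435  -0.2392  -0.00245] [0.00062383 0.00111156 0.00168267]
unit top 6 [ 0.5412 -0.2411 -0.003 ] [0.00098615 0.00193341 0.00073881]
```

Emit:
{"api": "servo_tool", "payload": {"steps": [[0.038,-0.015,0.003,-6.4],[0.076,-0.029,0.006,-12.9],[0.115,-0.044,0.01,-19.3],[0.153,-0.059,0.015,-25.7],[0.191,-0.074,0.02,-32.2],[0.23,-0.088,0.025,-38.6],[0.268,-0.103,0.03,-45],[0.306,-0.118,0.035,-51.5],[0.344,-0.133,0.045,-57.9],[0.383,-0.147,0.055,-64.3],[0.421,-0.162,0.065,-70.8],[0.459,-0.1767,0.08,-77.2]], "grip": 0}}

```text
clock: 4.5
eef_pos: [0.5427, -0.2387, 0.1516]
tool_rot: [0.001, 0.69, 0.724, 0.0]
wrist_force: [-0.1, -0.7, 1.1]
finger_gap: 0.0855
grip_force: 0.0
```

Emit:
{"api": "servo_tool", "payload": {"steps": [[0,0,0,0],[0,0,0,0]]}}

```text
clock: 4.7
eef_pos: [0.5411, -0.2387, 0.1506]
tool_rot: [-0.001, 0.691, 0.722, -0.0]
wrist_force: [-0.4, -0.8, -0.2]
finger_gap: 0.0853
grip_force: 0.0
```

```bash
cat >> h.py <<'E'
def st():
    s=robot.get_state();q=s["tool_rot"];A=R.from_quat([*q[1:],q[0]]).as_matrix()
    print("t",round(s["clock"],2),"pos",s["eef_pos"].round(4),"x",A[:,0].round(3),"y",A[:,1].round(3),"F",s["wrist_force"].round(2),"T",s["ft_torque"].round(2),"gap",round(s["finger_gap"]*1e3,2),"gf",round(s["grip_force"],2))
E
python3 - <<'E'
from h import *
st()
im=robot.snapshot("scene");cv2.imwrite("pics/s1.png",cv2.resize(im[120:260,230:400,::-1],None,fx=4,fy=4,interpolation=cv2.INTER_CUBIC))
E
```

```text
t 4.7 pos [ 0.5411 -0.2387  0.1506] x [-0.044  0.999  0.001] y [ 0.999  0.044 -0.001] F [-0.44 -0.82 -0.17] T [-0.06  0.05 -0.07] gap 85.34 gf 0.0
```

View pics/s1.png

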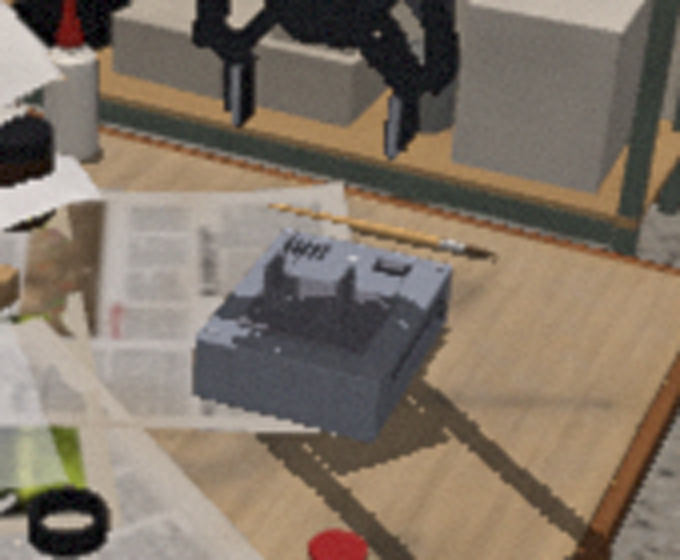

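Emit:
{"api": "servo_tool", "payload": {"steps": [[0,0,0.02,0],[0,0.0005,0.04,0],[0,0.0005,0.06,0],[0,0.0005,0.08,0],[0,0.0005,0.09,0],[0,0.0005,0.095,0],[0,0.0005,0.098,0],[0,0.0005,0.1,0],[0,0.0005,0.1005,0],[0,0.0005,0.1005,0]], "grip": 0.2, "squeeze": 20}}

```text
clock: 5.75
eef_pos: [0.5418, -0.2398, 0.0514]
tool_rot: [0.0, 0.692, 0.722, 0.0]
wrist_force: [-0.7, 0.0, -0.4]
finger_gap: 0.0684
grip_force: 0.0
```

Run:
```python
from h import *
st();print(robot.hold_point_z)
im=robot.snapshot("scene");cv2.imwrite("pics/s2.png",cv2.resize(im[130:250,250:390,::-1],None,fx=5,fy=5,interpolation=cv2.INTER_CUBIC))
```

```text
t 5.75 pos [ 0.5418 -0.2398  0.0514] x [-0.042  0.999 -0.001] y [0.999 0.042 0.001] F [-0.73  0.02 -0.37] T [ 0.05 -0.02  0.01] gap 68.43 gf 0.0
0.0187
```

View pics/s2.png

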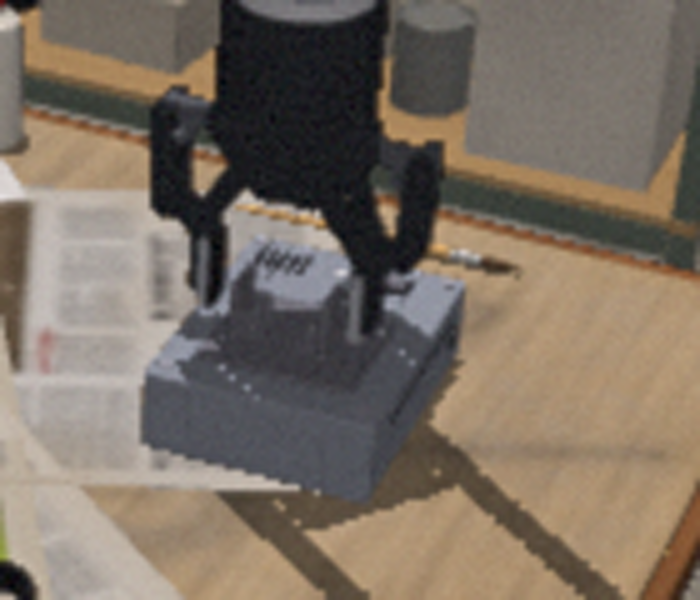

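The fingers straddle the grips in line with the unit. Now I'll close in small steps.

Emit:
{"api": "servo_tool", "payload": {"steps": [[0,0,0,0],[0,0,0,0],[0,0,0,0],[0,0,0,0]], "grip": 0.37}}

```text
clock: 6.2
eef_pos: [0.5415, -0.2396, 0.0508]
tool_rot: [0.0, 0.692, 0.722, 0.0]
wrist_force: [-0.0, 0.2, -0.4]
finger_gap: 0.0537
grip_force: 0.0
```

Emit:
{"api": "servo_tool", "payload": {"steps": [[0,0,0,0],[0,0,0,0],[0,0,0,0]], "grip": 0.4}}

```text
clock: 6.5
eef_pos: [0.5413, -0.2396, 0.0508]
tool_rot: [-0.0, 0.692, 0.722, -0.0]
wrist_force: [-0.3, -0.9, 0.5]
finger_gap: 0.0516
grip_force: 0.4
```

Emit:
{"api": "servo_tool", "payload": {"steps": [[0,0,0,0],[0,0,0,0],[0,0,0,0]], "grip": 0.415}}

```text
clock: 6.8
eef_pos: [0.5413, -0.2396, 0.0508]
tool_rot: [-0.0, 0.692, 0.722, -0.0]
wrist_force: [-2.0, 0.0, 1.2]
finger_gap: 0.0502
grip_force: 3.4
```

Emit:
{"api": "servo_tool", "payload": {"steps": [[0,0,0,0],[0,0,0,0],[0,0,0,0]], "grip": 0.425}}

```text
clock: 7.1
eef_pos: [0.5417, -0.2396, 0.051]
tool_rot: [0.0, 0.692, 0.722, 0.0]
wrist_force: [-0.1, 0.6, 1.6]
finger_gap: 0.0495
grip_force: 4.5
```

Emit:
{"api": "servo_tool", "payload": {"steps": [[0,0,0,0],[0,0,0,0],[0,0,0,0]], "grip": 0.44}}

```text
clock: 7.4
eef_pos: [0.5421, -0.2398, 0.0512]
tool_rot: [0.001, 0.692, 0.722, 0.0]
wrist_force: [2.2, 1.0, 2.5]
finger_gap: 0.0481
grip_force: 6.3
```

Emit:
{"api": "servo_tool", "payload": {"steps": [[0,0,-0.0005,0],[0,0,-0.001,0],[0,0,-0.001,0]]}}

```text
clock: 7.7
eef_pos: [0.541, -0.2395, 0.0513]
tool_rot: [-0.001, 0.692, 0.722, -0.0]
wrist_force: [0.5, -0.1, -0.8]
finger_gap: 0.0482
grip_force: 5.3
```

Emit:
{"api": "servo_tool", "payload": {"steps": [[0,0,-0.0005,0],[0,0,-0.001,0],[0,0,-0.001,0]]}}

```text
clock: 8.0
eef_pos: [0.5409, -0.2394, 0.0523]
tool_rot: [-0.001, 0.692, 0.722, -0.0]
wrist_force: [0.1, 0.2, -3.1]
finger_gap: 0.0479
grip_force: 5.6
```

Emit:
{"api": "servo_tool", "payload": {"steps": [[0,0,0,0],[0,0,0,0],[0,0,0,0]], "grip": 0.446}}

```text
clock: 8.3
eef_pos: [0.5411, -0.2394, 0.0525]
tool_rot: [-0.0, 0.692, 0.722, -0.0]
wrist_force: [-1.1, 0.8, -4.3]
finger_gap: 0.0474
grip_force: 6.9
```

Emit:
{"api": "servo_tool", "payload": {"steps": [[0,0,0,0],[0,0,0,0],[0,0,0,0]], "grip": 0.452}}

```text
clock: 8.6
eef_pos: [0.5413, -0.2394, 0.0527]
tool_rot: [-0.0, 0.692, 0.722, -0.0]
wrist_force: [-0.4, 0.5, -5.5]
finger_gap: 0.0472
grip_force: 7.4
```

Emit:
{"api": "servo_tool", "payload": {"steps": [[0,0,0,0],[0,0,0,0],[0,0,0,0]], "grip": 0.459}}

```text
clock: 8.9
eef_pos: [0.5417, -0.2399, 0.0533]
tool_rot: [0.0, 0.692, 0.722, 0.0]
wrist_force: [0.7, -0.4, -1.2]
finger_gap: 0.0462
grip_force: 5.9
```

Emit:
{"api": "servo_tool", "payload": {"steps": [[0,0,0,0],[0,0,0,0],[0,0,0,0]], "grip": 0.466}}

```text
clock: 9.2
eef_pos: [0.542, -0.2398, 0.0532]
tool_rot: [0.001, 0.692, 0.722, 0.0]
wrist_force: [0.8, 0.9, -0.2]
finger_gap: 0.0457
grip_force: 7.0
```

Emit:
{"api": "servo_tool", "payload": {"steps": [[0,0,-0.0005,0],[0,0,-0.001,0],[0,0,-0.0015,0],[0,0,-0.0015,0]]}}

```text
clock: 9.6
eef_pos: [0.5418, -0.2397, 0.0543]
tool_rot: [0.0, 0.692, 0.722, 0.0]
wrist_force: [3.4, 0.3, -2.9]
finger_gap: 0.0454
grip_force: 7.7
```

Emit:
{"api": "servo_tool", "payload": {"steps": [[0,0,-0.0005,0],[0,0,-0.001,0],[0,0,-0.0015,0],[0,0,-0.0015,0]]}}

```text
clock: 10.0
eef_pos: [0.5416, -0.2396, 0.0559]
tool_rot: [0.0, 0.692, 0.722, 0.0]
wrist_force: [3.6, -0.4, -2.6]
finger_gap: 0.0456
grip_force: 7.9
```

Emit:
{"api": "servo_tool", "payload": {"steps": [[0,-0.0005,-0.0005,0],[0,-0.0005,-0.001,0],[0,-0.0005,-0.0015,0],[0,-0.0005,-0.002,0],[0,-0.0005,-0.002,0]]}}

```text
clock: 10.5
eef_pos: [0.5413, -0.2396, 0.058]
tool_rot: [0.0, 0.692, 0.722, 0.0]
wrist_force: [5.0, -0.1, -3.4]
finger_gap: 0.0456
grip_force: 8.6
```

Emit:
{"api": "servo_tool", "payload": {"steps": [[0,0.0005,0,0],[0,0.001,0,0],[0,0.0015,0,0],[0,0.0015,0,0]]}}

```text
clock: 10.9
eef_pos: [0.5417, -0.2394, 0.0576]
tool_rot: [-0.001, 0.692, 0.722, -0.0]
wrist_force: [0.7, -0.8, -2.8]
finger_gap: 0.0459
grip_force: 6.5
```

Run:
```python
from h import *
st()
im=robot.snapshot("scene");cv2.imwrite("pics/s3.png",cv2.resize(im[150:240,270:370,::-1],None,fx=6,fy=6,interpolation=cv2.INTER_CUBIC))
```

```text
t 10.9 pos [ 0.5417 -0.2394  0.0576] x [-0.042  0.999  0.001] y [ 0.999  0.042 -0.002] F [ 0.74 -0.8  -2.82] T [-0.02 -0.13  0.  ] gap 45.92 gf 6.47
```

View pics/s3.png

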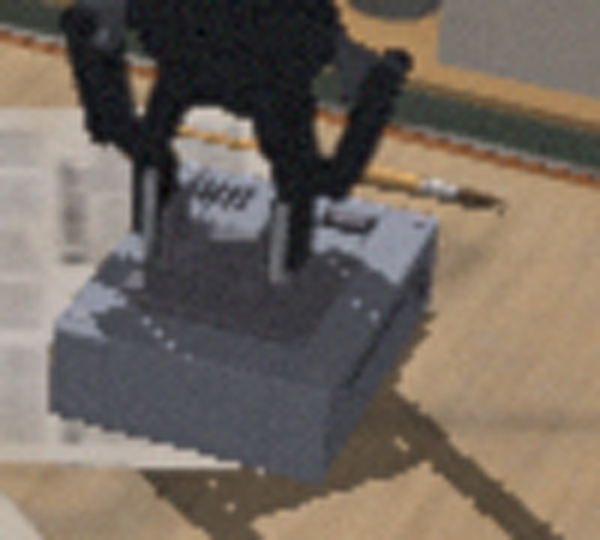

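Fx has relaxed, and the resolution is too coarse to show how far the cover has risen. I'll keep drawing up gently.

Emit:
{"api": "servo_tool", "payload": {"steps": [[0,0,-0.0007,0],[0,0,-0.0014,0],[0,0,-0.002,0],[0,0,-0.0027,0],[0,0,-0.003,0],[0,0,-0.003,0]]}}

```text
clock: 11.55
eef_pos: [0.5424, -0.2396, 0.0609]
tool_rot: [0.0, 0.692, 0.722, -0.0]
wrist_force: [0.1, 0.7, -0.3]
finger_gap: 0.0461
grip_force: 6.2
```

Run:
```python
from h import *
st()
robot.snapshot("scene")
for i in range(3):
  print([robot.mark_of("scene",l)[:1] for l in("cover","cover_grip")]); robot.snapshot("scene")
```

```text
t 11.55 pos [ 0.5424 -0.2396  0.0609] x [-0.042  0.999 -0.   ] y [0.999 0.042 0.   ] F [ 0.1   0.74 -0.31] T [-0.01  0.01 -0.01] gap 46.07 gf 6.16
[[{'xyz': [0.5439, -0.2397, 0.0569], 'conf': 0.94}], [{'xyz': [0.7672, 0.1697, 0.0067], 'conf': 0.7}]]
[[{'xyz': [0.5452, -0.2402, 0.053], 'conf': 0.77}], [{'xyz': [0.5374, -0.2357, 0.0741], 'conf': 0.85}]]
[[{'xyz': [0.5441, -0.2424, 0.0532], 'conf': 0.94}], [{'xyz': [0.5402, -0.2406, 0.0757], 'conf': 0.57}]]
```

The cover's marks have risen about 9 mm and the force is near its weight, so it's free. I'll continue straight up.

Emit:
{"api": "servo_tool", "payload": {"steps": [[0,0,-0.0007,0],[0,0,-0.0014,0],[0,0,-0.002,0],[0,0,-0.0027,0],[0,0,-0.0034,0],[0,0,-0.004,0],[0,0,-0.004,0]]}}

```text
clock: 12.75
eef_pos: [0.5425, -0.2396, 0.0649]
tool_rot: [0.0, 0.692, 0.722, 0.0]
wrist_force: [-0.3, 0.8, -1.7]
finger_gap: 0.0456
grip_force: 6.2
```

Emit:
{"api": "servo_tool", "payload": {"steps": [[0,0,-0.001,0],[0,0,-0.002,0],[0,0,-0.003,0],[0,0,-0.004,0],[0,0,-0.005,0],[0,0,-0.005,0]]}}

```text
clock: 13.35
eef_pos: [0.5426, -0.2396, 0.07]
tool_rot: [0.0, 0.692, 0.722, 0.0]
wrist_force: [0.5, -0.1, -0.4]
finger_gap: 0.0461
grip_force: 6.2
```

Emit:
{"api": "servo_tool", "payload": {"steps": [[0,0,-0.002,0],[0,0,-0.004,0],[0,0,-0.007,0],[0,0,-0.01,0],[0,0,-0.015,0],[0,0,-0.021,0],[0,0,-0.028,0],[0,0,-0.036,0],[0,0,-0.045,0],[0,0,-0.053,0],[0,0,-0.058,0],[0,0,-0.06,0]], "grip": 0.478}}

```text
clock: 14.55
eef_pos: [0.5428, -0.2398, 0.1307]
tool_rot: [0.001, 0.692, 0.722, 0.0]
wrist_force: [0.9, -0.4, -1.6]
finger_gap: 0.0448
grip_force: 6.7
```

Emit:
{"api": "servo_tool", "payload": {"steps": [[0,0,-0.005,0],[0,0,-0.01,0],[0,0,-0.015,0],[0,0,-0.02,0],[0,0,-0.02,0]]}}

```text
clock: 15.05
eef_pos: [0.543, -0.2398, 0.1508]
tool_rot: [0.001, 0.692, 0.722, 0.0]
wrist_force: [0.9, 0.6, -0.2]
finger_gap: 0.0448
grip_force: 6.7
```

Run:
```python
from h import *
st()
im=robot.snapshot("scene");cv2.imwrite("pics/s4.png",cv2.resize(im[80:400,150:400,::-1],None,fx=1.8,fy=1.8,interpolation=cv2.INTER_CUBIC))
for i in range(3):
  print([robot.mark_of("scene",l)[:1] for l in("cover","cover_mid","tray_in")]); robot.snapshot("scene")
robot.snapshot("top");print([robot.mark_of("top",l)[:1] for l in("tray","tray_in")])
```

```text
t 15.05 pos [ 0.543  -0.2398  0.1508] x [-0.042  0.999 -0.001] y [0.999 0.042 0.001] F [ 0.91  0.6  -0.2 ] T [ 0.01 -0.01  0.01] gap 44.78 gf 6.67
[[{'xyz': [0.5463, -0.236, 0.1406], 'conf': 0.57}], [{'xyz': [0.5349, -0.2401, 0.112], 'conf': 0.8}], [{'xyz': [0.5236, 0.1647, 0.0036], 'conf': 0.84}]]
[[{'xyz': [0.5441, -0.237, 0.1409], 'conf': 0.62}], [{'xyz': [0.5321, -0.242, 0.1111], 'conf': 0.73}], [{'xyz': [0.5255, 0.1664, 0.0031], 'conf': 0.97}]]
[[{'xyz': [0.5433, -0.2404, 0.1414], 'conf': 0.64}], [{'xyz': [0.5349, -0.2423, 0.1105], 'conf': 0.8}], [{'xyz': [0.5259, 0.1654, 0.0037], 'conf': 0.68}]]
[[{'xyz': [0.5234, 0.167, 0.0009], 'conf': 0.82}], [{'xyz': [0.5238, 0.1635, 0.0109], 'conf': 0.8}]]
```

View pics/s4.png

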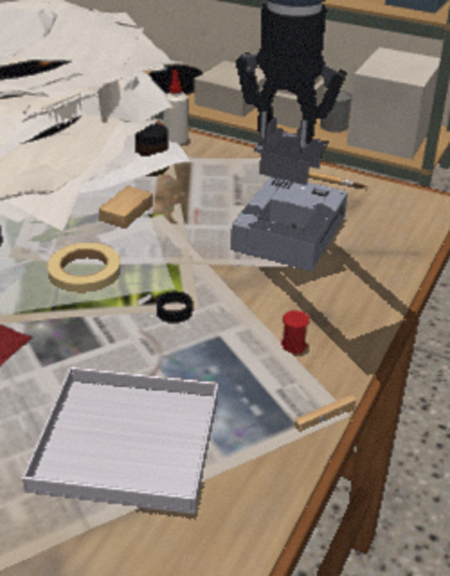

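The cover is held upright clear of the empty well, and the tray ahead is empty. I'll carry it over.

Emit:
{"api": "servo_tool", "payload": {"steps": [[0.006,0,0,0],[0.02,0,0,0],[0.042,0.001,0,0],[0.072,0.001,0,0],[0.107,0.002,0,0],[0.147,0.003,0,0],[0.187,0.004,0,0],[0.227,0.005,0,0],[0.267,0.006,0,0],[0.302,0.006,0,0],[0.332,0.007,0,0],[0.356,0.007,0,0]]}}

```text
clock: 17.05
eef_pos: [0.5333, 0.1194, 0.15]
tool_rot: [-0.0, 0.691, 0.723, 0.0]
wrist_force: [-0.2, 0.5, -0.8]
finger_gap: 0.0449
grip_force: 6.7
```

Emit:
{"api": "servo_tool", "payload": {"steps": [[0.018,0,0,0],[0.031,0.001,0,0],[0.04,0.001,0,0],[0.046,0.001,0,0],[0.049,0.001,0,0],[0.049,0.001,0,0],[0.049,0.001,0,0]]}}

```text
clock: 17.75
eef_pos: [0.5334, 0.1648, 0.1498]
tool_rot: [0.0, 0.692, 0.722, -0.0]
wrist_force: [0.3, 0.2, -1.3]
finger_gap: 0.0446
grip_force: 6.7
```

Run:
```python
from h import *
st()
for c in("scene","top"):
  for i in range(2):
    robot.snapshot(c);print(c,[(l,robot.mark_of(c,l)[:1]) for l in("cover_mid","tray_in","cover")])
```

```text
t 17.75 pos [0.5334 0.1648 0.1498] x [-0.042  0.999 -0.   ] y [ 0.999  0.042 -0.   ] F [ 0.27  0.22 -1.29] T [ 0.   -0.02  0.04] gap 44.59 gf 6.66
scene [('cover_mid', [{'xyz': [0.5226, 0.1623, 0.1103], 'conf': 0.59}]), ('tray_in', [{'xyz': [0.5241, 0.1643, 0.0043], 'conf': 0.78}]), ('cover', [{'xyz': [0.5348, 0.1626, 0.142], 'conf': 0.94}])]
scene [('cover_mid', [{'xyz': [0.5239, 0.1603, 0.1093], 'conf': 0.59}]), ('tray_in', [{'xyz': [0.5246, 0.1647, 0.004], 'conf': 0.63}]), ('cover', [{'xyz': [0.5331, 0.1661, 0.1403], 'conf': 0.78}])]
top [('cover_mid', [{'xyz': [0.5254, 0.1626, 0.1079], 'conf': 0.67}]), ('tray_in', [{'xyz': [0.5253, 0.167, 0.0084], 'conf': 0.62}]), ('cover', [{'xyz': [0.5313, 0.165, 0.1391], 'conf': 0.88}])]
top [('cover_mid', [{'xyz': [0.5255, 0.1648, 0.1066], 'conf': 0.96}]), ('tray_in', [{'xyz': [0.525, 0.1614, 0.0071], 'conf': 0.85}]), ('cover', [{'xyz': [0.5268, 0.1644, 0.1423], 'conf': 0.61}])]
```

Emit:
{"api": "servo_tool", "payload": {"steps": [[0,0,0.005,0],[0,0,0.015,0],[0,0,0.03,0],[0,0,0.047,0],[0,0,0.062,0],[0,0,0.074,0],[0,0,0.083,0],[0,0,0.089,0],[0,0,0.092,0],[0,0,0.093,0],[0,0,0.093,0]]}}

```text
clock: 19.65
eef_pos: [0.5336, 0.1655, 0.0571]
tool_rot: [0.0, 0.692, 0.722, 0.0]
wrist_force: [0.4, 0.2, -1.7]
finger_gap: 0.0442
grip_force: 6.7
```

Emit:
{"api": "servo_tool", "payload": {"steps": [[0,0,0.0007,0],[0,0,0.0014,0],[0,0,0.002,0],[0,0,0.0025,0],[0,0,0.003,0],[0,0,0.003,0]]}}

```text
clock: 20.25
eef_pos: [0.5332, 0.1654, 0.0537]
tool_rot: [-0.0, 0.692, 0.722, -0.0]
wrist_force: [-0.0, -0.2, -1.2]
finger_gap: 0.0449
grip_force: 6.7
```

Emit:
{"api": "servo_tool", "payload": {"steps": [[0,0,0.0005,0],[0,0,0.001,0],[0,0,0.0015,0],[0,0,0.0015,0]]}}

```text
clock: 20.65
eef_pos: [0.5333, 0.1654, 0.0522]
tool_rot: [-0.0, 0.692, 0.722, -0.0]
wrist_force: [0.0, 0.4, -1.0]
finger_gap: 0.0449
grip_force: 6.7
```

Emit:
{"api": "servo_tool", "payload": {"steps": [[0,0,0.0005,0],[0,0,0.001,0],[0,0,0.0015,0],[0,0,0.0015,0]]}}

```text
clock: 21.05
eef_pos: [0.5332, 0.1654, 0.0507]
tool_rot: [-0.0, 0.692, 0.722, -0.0]
wrist_force: [-0.9, -0.5, -0.9]
finger_gap: 0.0447
grip_force: 6.7
```

Emit:
{"api": "servo_tool", "payload": {"steps": [[0,0,0.0005,0],[0,0,0.001,0],[0,0,0.001,0]]}}

```text
clock: 21.35
eef_pos: [0.5332, 0.1654, 0.0497]
tool_rot: [-0.0, 0.692, 0.722, -0.0]
wrist_force: [0.1, -0.3, -0.7]
finger_gap: 0.0449
grip_force: 6.7
```

Emit:
{"api": "servo_tool", "payload": {"steps": [[0,0,0.0005,0],[0,0,0.001,0],[0,0,0.001,0]]}}

```text
clock: 21.65
eef_pos: [0.5333, 0.1654, 0.0488]
tool_rot: [-0.0, 0.692, 0.722, 0.0]
wrist_force: [-0.0, 0.4, -1.0]
finger_gap: 0.0446
grip_force: 6.7
```

Emit:
{"api": "servo_tool", "payload": {"steps": [[0,0,0.0005,0],[0,0,0.001,0],[0,0,0.001,0]]}}

```text
clock: 21.95
eef_pos: [0.5338, 0.1655, 0.0481]
tool_rot: [0.0, 0.692, 0.722, 0.0]
wrist_force: [1.3, 1.1, 1.7]
finger_gap: 0.0446
grip_force: 7.0
```

Fz has changed sign, so the cover is standing on the tray floor. I'll open slowly.

Emit:
{"api": "servo_tool", "payload": {"steps": [[0,0,0.0003,0],[0,0,0.0003,0],[0,0,0.0003,0]], "grip": 0.44}}

```text
clock: 22.25
eef_pos: [0.5333, 0.1654, 0.0475]
tool_rot: [0.0, 0.692, 0.722, 0.0]
wrist_force: [1.5, 0.4, 0.3]
finger_gap: 0.0477
grip_force: 5.3
```

Emit:
{"api": "servo_tool", "payload": {"steps": [[0,0,0,0],[0,0,0,0],[0,0,0,0]], "grip": 0.41}}

```text
clock: 22.55
eef_pos: [0.5332, 0.1654, 0.0475]
tool_rot: [-0.0, 0.692, 0.722, -0.0]
wrist_force: [0.4, -0.3, 0.7]
finger_gap: 0.05
grip_force: 0.0
```

Emit:
{"api": "servo_tool", "payload": {"steps": [[0,0,0,0],[0,0,0,0],[0,0,0,0],[0,0,0,0]], "grip": 0.25}}

```text
clock: 22.95
eef_pos: [0.5333, 0.1654, 0.0475]
tool_rot: [0.0, 0.692, 0.722, 0.0]
wrist_force: [0.4, 0.9, 0.7]
finger_gap: 0.0639
grip_force: 0.0
```

Emit:
{"api": "servo_tool", "payload": {"steps": [[0,0,-0.003,0],[0,0,-0.01,0],[0,0,-0.02,0],[0,0,-0.035,0],[0,0,-0.055,0],[0,0,-0.08,0],[0,0,-0.1,0],[0,0,-0.12,0],[0,0,-0.12,0]]}}

```text
clock: 23.85
eef_pos: [0.5354, 0.1657, 0.1716]
tool_rot: [0.002, 0.692, 0.722, 0.003]
wrist_force: [-0.1, 0.4, -0.3]
finger_gap: 0.0639
grip_force: 0.0
```

Run:
```python
from h import *
st()
im=robot.snapshot("scene");cv2.imwrite("pics/s5.png",cv2.resize(im[120:400,130:400,::-1],None,fx=2,fy=2,interpolation=cv2.INTER_CUBIC))
for i in range(3):
    robot.snapshot("scene");print([(l,robot.mark_of("scene",l)[:1]) for l in("cover_mid","tray_in","cover")])
```

```text
t 23.85 pos [0.5354 0.1657 0.1716] x [-0.043  0.999  0.   ] y [0.999 0.043 0.007] F [-0.07  0.41 -0.3 ] T [0.02 0.04 0.01] gap 63.92 gf 0.0
[('cover_mid', [{'xyz': [0.5276, 0.1651, 0.0058], 'conf': 0.82}]), ('tray_in', [{'xyz': [0.5248, 0.1647, 0.0041], 'conf': 0.84}]), ('cover', [{'xyz': [0.5369, 0.1674, 0.0384], 'conf': 0.62}])]
[('cover_mid', [{'xyz': [0.5244, 0.1639, 0.0095], 'conf': 0.85}]), ('tray_in', []), ('cover', [{'xyz': [0.5337, 0.1666, 0.0407], 'conf': 0.63}])]
[('cover_mid', [{'xyz': [0.5249, 0.1637, 0.0086], 'conf': 0.71}]), ('tray_in', [{'xyz': [0.526, 0.1626, 0.004], 'conf': 0.91}]), ('cover', [{'xyz': [0.5358, 0.1654, 0.0415], 'conf': 0.58}])]
```

View pics/s5.png

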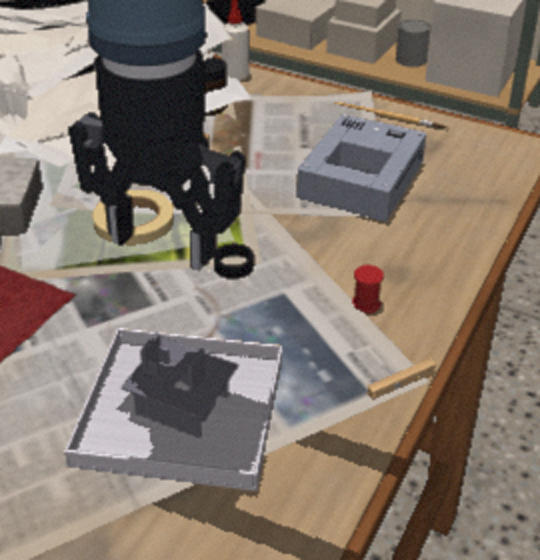

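The cover stands upright in the middle of the tray, the gripper is well clear, and the bystanders haven't moved.

```bash
python3 -c "
from cell import robot
print(robot.hand_in())"
```

```text
the job is handed in; nothing more can be done
None
```

The cover came free of its catch and was lifted straight out; it now stands upright and released in the middle of the tray, and the job is handed in, though no verdict came back.

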